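# Turn the dice box lid into a dice tray

### The job

We want to throw some dice: take the blue lid off the dice box and set it upside down, open side up, in the middle of the round cork mat, so that it serves as a tray. Put it down with care, never letting it drop or topple over by itself, and leave the dice box and everything else on the mantel where they are.

Things in the scene. Friction and masses are not known exactly. Their poses are not given: they have to be found in the camera images.
- lid: Loose blue rectangular lid, no knob: outside 60 mm (x) by 110 mm (y) by 44 mm high (z), walls and top 5 mm, green lining, 0.11 to 0.22 kg. Origin: centre of its open rim plane; z points from the open side to the closed top: up while on the box, down when it lies as a tray. It stands by itself on either 60 x 44 mm end face.
- dice_box: Dark wooden dice box, 60 mm (x) by 110 mm (y) by 58 mm high, 1.3 kg, loose. A brass collar 46 x 86 mm rises to 81 mm above its underside; the lid fits loosely over it (2 mm or more all round), its rim resting on the shoulder at 58 mm, its top at 102 mm. Origin: centre of the underside, z up.
- mat: Round cork mat, 210 mm across, 4 mm thick, fixed to the mantel. Origin: centre of its underside, z up.
- die_1: Red enamelled metal die, 32 mm cube; bystander. Origin: centre of the underside.
- die_2: Red enamelled metal die, 32 mm cube; bystander. Origin: centre of the underside.
- figure: Tan plastic standing figure, 108 mm tall on a 56 mm round foot; bystander. Origin: centre of the underside.
- cloche: Glass cloche, 100 mm across and 165 mm tall, standing on a round wooden base 20 mm high, 134 mm across; bystander. Origin: centre of the cloche's underside.
Mind the look-alikes: they are no part of the job. What is shaped like the dice_box but red is not meant.

How it is judged (in metres and radians):
On the way:
1. the lid is lifted clear of the dice box's collar (z of lid in the frame of dice_box above 0.095 m), for 0.1 s.
At the end, for the whole second after the job is handed in: The lid lies still and flat on the cork mat, open side up (within 8 degrees), its centre within 45 mm of the mat's centre; the dice box stands upright within 30 mm of where it was, and the dice, figure and cloche are within 20 mm of where they were (horizontal distance between lid and mat below 0.045 m and angle between lid's own z axis and vertical above 3 rad and height (world z) of lid between 0.042 and 0.054 m and linear speed of lid below 0.02 m/s and angular speed of lid below 0.1 rad/s and distance of dice_box from where it was at the start of the episode below 0.03 m and angle between dice_box's own z axis and vertical below 0.1 rad and distance of each of die_1, die_2, figure, cloche from where it was at the start of the episode below 0.02 m); the robot touches nothing.
It fails at once if the lid drops or topples: out of the fingers, it moves faster than 0.7 m/s or turns faster than 7 rad/s (contact force between the fingers and lid below 0.05 N and (linear speed of lid above 0.7 m/s or angular speed of lid above 7 rad/s)).
It fails at once if the dice box is shoved more than 30 mm or tipped (more than 0.25 rad) (distance of dice_box from where it was at the start of the episode above 0.03 m or angle between dice_box's own z axis and vertical above 0.25 rad).
It fails at once if a die, the figure or the cloche is moved more than 20 mm (distance of any of die_1, die_2, figure, cloche from where it was at the start of the episode above 0.02 m).
It also fails if it takes over 66 s, if anything falls off the work surface, if the arm or the gripper's body presses on something with over 40 N, if the wrist force passes 120 N, or if a joint passes its speed limit or range.

### The arm

A 6-joint arm with a two-finger parallel gripper is mounted at the origin on the work surface. World frame = base frame: x ahead of the robot, y to its left, z up, the work surface at z = 0. Lengths are in m, angles in degrees, forces in N, time in s.
With the tool pointing down it reaches from about 0.3 to 0.85 m from the base axis. Payload 4.2 kg.
Tool frame: the origin (TCP) lies at the very end of the fingers, on their centre line; the grasp point (between the pads) lies 19 mm behind it; z points along the fingers, y is the line along which they close (so a half turn about z gives the same grasp; the last joint's range is limited). The gripper opens to 91 mm and grips with 3 to 60 N. Pads are 32 mm wide; open, the fingers measure 118 mm over their backs; the gripper's body (76 mm by 178 mm) begins 60 mm behind the grasp point.
Start: joints at [-65.317, 18.312, 89.639, -0, 72.044, -1.146], TCP at [0.251, -0.518, 0.214] pointing down, gripper open.
Joint ranges: [-177.97, 177.97], [-48.28, 115.42], [12.27, 149.76], [-77.06, 257.06], [2.81, 150.46], [-146.56, 146.56]. Speed limits (degrees/s): [147.25, 147.25, 180, 180, 180, 180].

### API

Orientations are given as [roll, pitch, yaw] about the fixed x, y, z axes, in that order (R = Rz(yaw) Ry(pitch) Rx(roll)).
In Python, from cell import r gives the robot as it stands. The module is installed in compiled form; this text tells all that it offers.
- The arm moves only by the shell command python3 -m pendant 'ROWS' [OPENING] [FORCE]. ROWS is JSON, a list of rows, each a list of 2 entries, a list of its own where there are three numbers: the shift along the world's x, y, z in cm, then the turn about the world's z in rad. In form: [[[x, y, z], twist], ...]. A call has 1 to 20 rows; each row is the pose to reach, as a shift and turn from the pose commanded when the call began; what a row does not reach only later rows make up. A row lasts 1/8 s, in which the tool goes at most 62.5 mm and 10.7 degrees, less where a joint would pass 70% of its speed; a pose out of reach is approached as far as the arm can. A call with a gripper value outside its range is refused whole. OPENING is the closure, from 0 (fully open) to 1 (shut), set as the call begins (- or left out, the last holds). The fingers move at their own pace and stop on an object; FORCE is the grip in N (left out, the last holds). Time passes only in rows, so rows that repeat a pose let the fingers close. It gives the time, the measured TCP pose, the force, the opening and the grip force at its end, in the units of the state.
- r.get_obs(): the state, without advancing time (a new reading comes with each control period).
- r.grab_frame(name): name is "side" or "top"; returns a dict with "image" (420x560x3 uint8, red, green, blue), "fx", "fy", "cx", "cy" (pixels), "T" (4x4, takes a point from camera to world coordinates). Camera axes: x right, y down, z forward; pixel columns grow to the right and rows downward; lengths in m; the calibration is good to about 2 mm. A picture is of the moment at which its call begins. There is no depth.
- r.hand_in(): hands the job in; it is judged then, once.
The state is a dict: "clock": time; "joints": joint angles; "joint_vel": joint speeds; "tau": joint torques, N m; "tcp_pos": TCP position; "orientation": TCP orientation; "force": force on the tool from outside, world axes, zero at the start; "torque": the same for the moment, N m; "gripper_width": finger opening in m; "grasp_force": force on a finger pad.
Only numpy, scipy, OpenCV 4.12 (cv2) and the standard library are available. Lean on these libraries where they do the work, as an engineer would, in place of code of your own. Each camera call takes 0.05 s, during which the arm holds its last target. There are 200 camera calls.

## Working session

There is one attempt and no reset: what is moved stays moved. The work goes in short steps, Python scripts to look and compute and a shell command to move; the robot and the scene stay as the last step left them, time stands still between calls to the robot, and variables do not carry over. Pictures are saved under pics/ and viewed, at most 12 in all, crops included, and the job is handed in when it is done.

```bash
mkdir -p pics
cat > h.py <<'E'
import numpy as np, cv2
from cell import r
def grab(n,f):
    d=r.grab_frame(n); cv2.imwrite('pics/'+f,cv2.cvtColor(d['image'],cv2.COLOR_RGB2BGR)); return d
def ray(d,u,v,z):
    T=np.array(d['T']); p=T[:3,:3]@np.array([(u-d['cx'])/d['fx'],(v-d['cy'])/d['fy'],1]); o=T[:3,3]
    return o+p*(z-o[2])/p[2]
E
python3 - <<'E'
from h import *
for n in('top','side'):
    d=grab(n,n+'0.png'); print(n,np.round(d['T'],3).tolist(),d['fx'])
print(r.get_obs())
E
```

```text
top [[-0.009, -0.989, 0.151, 0.433], [-1.0, 0.013, 0.022, -0.08], [-0.024, -0.15, -0.988, 1.21], [0.0, 0.0, 0.0, 1.0]] 510.004960418504
side [[-0.978, -0.14, 0.155, 0.459], [-0.209, 0.688, -0.695, 0.524], [-0.009, -0.712, -0.702, 0.689], [0.0, 0.0, 0.0, 1.0]] 385.271813554854
{'clock': 0.1, 'joints': array([-6.53160447e+01,  1.83454277e+01,  8.96981642e+01,  2.01184536e-04,
        7.20451794e+01, -1.14563300e+00]), 'joint_vel': array([-0.00690449, -0.12694792, -0.18994686,  0.04560669, -0.0213879 ,
        0.01905169]), 'tau': array([-6.35749402e-04, -4.13331950e+01, -2.32508808e+01,  7.28258654e-02,
        4.21865936e-02, -6.86656449e-05]), 'tcp_pos': array([ 0.25034072, -0.51714131,  0.21323842]), 'orientation': array([-1.79911250e+02, -1.96612077e-03,  2.58295246e+01]), 'force': array([ 0.07843024,  0.22555837, -0.53506885]), 'torque': array([0.00054023, 0.01375354, 0.00641247]), 'grasp_force': 0.0, 'gripper_width': 0.09133181839017163}
```

View pics/top0.png

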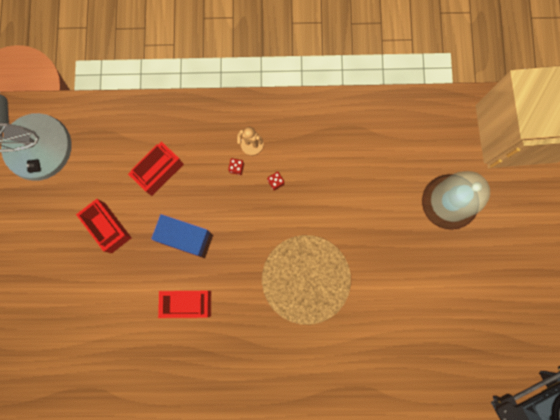

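View pics/side0.png

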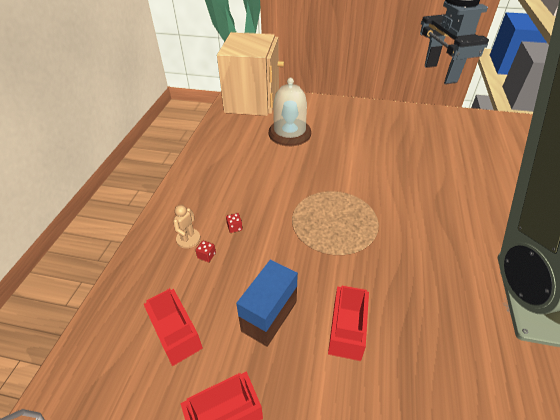

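The top view shows the blue lid at about (181,236), the mat at (307,280), the dice at (236,166) and (276,180), and the figure at (250,140). The red boxes are look-alikes. The side view agrees. The tool can only yaw, so I'll flip the lid by letting it pivot between the pads while gripped near one end.

```bash
cat >> h.py <<'E'
def blue(d,z,vmin=0):
    h=cv2.cvtColor(d['image'],cv2.COLOR_RGB2HSV); m=cv2.inRange(h,(100,130,max(vmin,30)),(130,255,255))
    m[:, :0]=0
    c=max(cv2.findContours(m,cv2.RETR_EXTERNAL,cv2.CHAIN_APPROX_NONE)[0],key=cv2.contourArea)
    P=np.array([ray(d,u,v,z)[:2] for u,v in c[:,0]],np.float32)*1000
    R=cv2.minAreaRect(P); B=cv2.boxPoints(R); return R,B,h,m
E
python3 - <<'E'
from h import *
d=r.grab_frame('top')
R,B,h,m=blue(d,.102); print(R,B.round().tolist()); print(np.percentile(h[...,2][m>0],[2,5,10,20,30,50,90]))
for v in(100,130,150): 
    R,B,_,_=blue(d,.102,v); print(v,R)
m=cv2.inRange(h,(10,60,120),(25,180,255)); 
# mat: local texture
g=cv2.cvtColor(d['image'],cv2.COLOR_RGB2LAB)[...,1].astype(float); print([d['image'][p] .tolist() for p in((280,307),(270,290),(280,240),(350,307))])
print('mat approx',ray(d,306.7,279.7,.004))
for n,p,z in(('fig',(250,147),0),('d1',(236,166),.03),('d2',(276,180),.03),('redbox',(185,303),.058)): print(n,ray(d,*p,z))
E
```

```text
((565.4600219726562, 149.67160034179688), (107.70377349853516, 56.03739929199219), 70.91088104248047) [[521.0, 108.0], [574.0, 90.0], [610.0, 191.0], [557.0, 210.0]]
[146. 151. 153. 154. 155. 156. 159.]
100 ((565.4600219726562, 149.67160034179688), (107.70377349853516, 56.03739929199219), 70.91088104248047)
130 ((565.5816650390625, 150.0231475830078), (106.95982360839844, 56.03739929199219), 70.91088104248047)
150 ((566.129638671875, 150.544921875), (105.61520385742188, 55.34297561645508), 70.91088104248047)
[[186, 140, 80], [189, 141, 82], [175, 112, 60], [167, 108, 55]]
mat approx [ 0.46678867 -0.13255405  0.004     ]
fig [ 7.91564081e-01 -1.38824518e-04  0.00000000e+00]
d1 [0.73648659 0.03139969 0.03      ]
d2 [ 0.70099178 -0.06346601  0.03      ]
redbox [0.41628376 0.14266851 0.058     ]
```

```bash
python3 -m pendant '[[[1,2,0],0.02],[[3,6,0],0.07],[[5,11,0],0.14],[[8,16,0],0.2],[[10,22,0],0.26],[[13,28,0],0.33],[[16,34,0],0.4],[[18.5,40,0],0.47],[[21.5,46,0],0.54],[[24.5,52,0],0.61],[[27,57,0],0.67],[[29,61.5,0],0.72],[[30.5,64.8,0],0.76],[[31.45,66.8,0],0.787],[[31.45,66.8,0],0.787],[[31.45,66.8,0],0.787],[[31.45,66.8,0],0.787]]' 0
python3 - <<'E'
from h import *
print(r.get_obs()['tcp_pos'],r.get_obs()['orientation'])
d=grab('side','side1.png')
# side view: rays of lid top corners onto z=.102
R,B,h,m=blue(d,.102,0); print(np.percentile(h[...,2][m>0],[5,20,50,80,95]))
for v in (90,100,110,120,130,140): print(v,blue(d,.102,v)[0])
E
```

```text
clock: 2.28
tcp_pos: [0.5645, 0.149, 0.2142]
orientation: [180.0, 0.0, 70.8]
force: [0.2, -0.5, -0.3]
gripper_width: 0.0911
grasp_force: 0.0
[0.5645471  0.14904052 0.21424056] [1.79993842e+02 2.09229961e-02 7.08167140e+01]
[ 82. 137. 173. 177. 198.]
90 ((562.8126220703125, 163.180419921875), (126.05804443359375, 71.80174255371094), 70.6646957397461)
100 ((562.8126220703125, 163.180419921875), (126.05804443359375, 71.80174255371094), 70.6646957397461)
110 ((562.8126220703125, 163.180419921875), (126.05804443359375, 71.80174255371094), 70.6646957397461)
120 ((562.8126220703125, 163.180419921875), (126.05804443359375, 71.80174255371094), 70.6646957397461)
130 ((562.7252197265625, 162.93136596679688), (125.5301513671875, 71.80174255371094), 70.6646957397461)
140 ((562.744873046875, 162.54571533203125), (124.82267761230469, 71.6173324584961), 70.75379943847656)
```

View pics/side1.png

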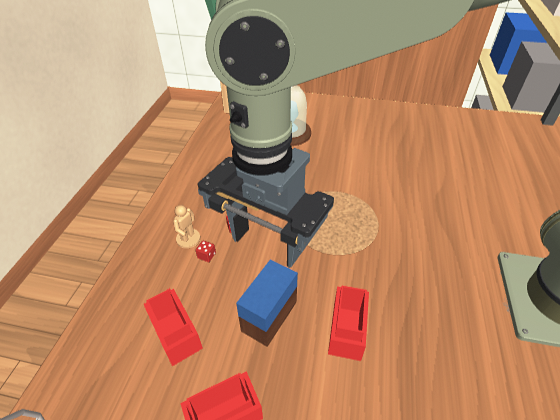

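The gripper is centred over the lid at (268,300), with its closing line across the short side. I'll descend and grip.

```bash
python3 -m pendant '[[[0.1,0.1,-2],0],[[0.1,0.1,-5],0],[[0.1,0.1,-8],0],[[0.1,0.1,-11],0],[[0.1,0.1,-13.5],0],[[0.1,0.1,-14.7],0],[[0.1,0.1,-15.2],0],[[0.1,0.1,-15.2],0],[[0.1,0.1,-15.2],0]]' 0
python3 -m pendant '[[[0,0,0],0],[[0,0,0],0],[[0,0,0],0],[[0,0,0],0],[[0,0,0],0],[[0,0,0],0],[[0,0,0],0],[[0,0,0],0]]' 1 20
```

```text
clock: 3.45
tcp_pos: [0.5667, 0.1515, 0.063]
orientation: [179.9, -0.1, 70.9]
force: [0.5, 0.5, -0.0]
gripper_width: 0.0912
grasp_force: 0.0
clock: 4.45
tcp_pos: [0.5661, 0.1515, 0.0621]
orientation: [180.0, -0.0, 70.9]
force: [-0.1, -1.2, 1.0]
gripper_width: 0.0596
grasp_force: 20.0
```

```bash
python3 -m pendant '[[[0,0,0.5],0],[[0,0,1.5],0],[[0,0,3],0],[[0,0,5],0],[[0,0,7],0],[[0,0,9],0],[[-0.5,-1.5,10],0],[[-1.5,-4.5,10],0],[[-3,-8.5,10],0],[[-4.5,-13,10],0],[[-6.2,-17.8,10],0],[[-7.8,-22.3,10],0],[[-9,-25.6,10],0],[[-9.7,-27.6,10],0],[[-9.9,-28.3,10],0],[[-9.9,-28.3,10],0],[[-9.9,-28.3,10],0]]'
python3 -m pendant '[[[0,0,-1.5],0],[[0,0,-4.5],0],[[0,0,-8],0],[[0,0,-11],0],[[0,0,-13.5],0],[[0,0,-14.6],0],[[0,0,-15],0],[[0,0,-15.2],0],[[0,0,-15.3],0],[[0,0,-15.3],0],[[0,0,-15.3],0]]'
python3 - <<'E'
from h import *
grab('side','side2.png')
E
```

```text
clock: 6.58
tcp_pos: [0.4671, -0.131, 0.162]
orientation: [-180.0, -0.0, 71.0]
force: [0.4, -0.3, -2.0]
gripper_width: 0.06
grasp_force: 20.0
clock: 7.95
tcp_pos: [0.4672, -0.1317, 0.0093]
orientation: [179.9, -0.0, 70.9]
force: [0.3, -0.0, -1.9]
gripper_width: 0.0598
grasp_force: 20.0
```

View pics/side2.png

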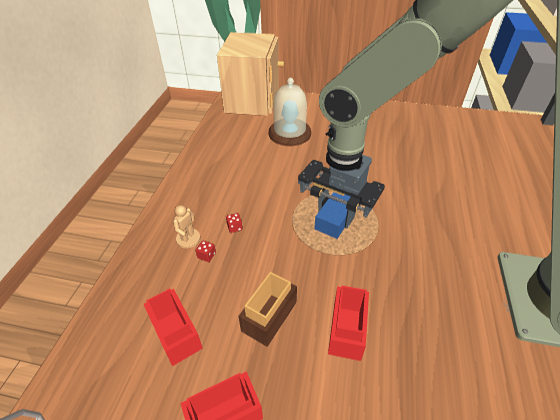

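The lid hangs level over the mat at (335,215) and the box at (268,305) hasn't moved. I'll set it down, release, and shift to one end.

```bash
python3 -m pendant '[[[0,0,-0.05],0],[[0,0,-0.1],0],[[0,0,-0.15],0],[[0,0,-0.15],0]]'
python3 -m pendant '[[[0,0,0],0],[[0,0,0],0],[[0,0,0],0],[[0,0,0],0],[[0,0,0],0],[[0,0,0],0]]' 0
python3 -m pendant '[[[0.3,0.8,0.2],0],[[0.8,2.2,0.2],0],[[1.2,3.4,0.2],0],[[1.3,3.8,0.1],0],[[1.3,3.8,0],0],[[1.3,3.8,0],0],[[1.3,3.8,0],0]]'
```

```text
clock: 8.5
tcp_pos: [0.467, -0.1316, 0.008]
orientation: [180.0, 0.0, 70.9]
force: [-2.1, 0.9, 4.8]
gripper_width: 0.06
grasp_force: 20.0
clock: 9.25
tcp_pos: [0.467, -0.1316, 0.0075]
orientation: [180.0, -0.0, 70.9]
force: [-0.1, -0.2, 0.6]
gripper_width: 0.0911
grasp_force: 0.0
clock: 10.12
tcp_pos: [0.4799, -0.0938, 0.0074]
orientation: [-180.0, 0.0, 70.9]
force: [-0.6, -0.2, -0.6]
gripper_width: 0.0912
grasp_force: 0.0
```

```bash
python3 -m pendant '[[[0,0,0],0],[[0,0,0],0],[[0,0,0],0],[[0,0,0],0],[[0,0,0],0],[[0,0,0],0],[[0,0,0],0]]' 1 4
python3 -m pendant '[[[0,-0.1,0.4],0],[[-0.08,-0.22,0.82],0],[[-0.12,-0.35,1.2],0],[[-0.17,-0.5,1.62],0],[[-0.23,-0.67,2],0],[[-0.29,-0.84,2.38],0],[[-0.36,-1.05,2.75],0],[[-0.43,-1.26,3.12],0],[[-0.43,-1.26,3.12],0],[[-0.43,-1.26,3.12],0]]'
python3 - <<'E'
from h import *
grab('side','side3.png')
E
python3 -c "
import cv2;a=cv2.imread('pics/side3.png')[130:290,250:420];cv2.imwrite('pics/c3.png',cv2.resize(a,None,fx=3.5,fy=3.5))"
```

```text
clock: 11.0
tcp_pos: [0.48, -0.0936, 0.0075]
orientation: [180.0, 0.0, 70.9]
force: [0.3, 0.3, -0.2]
gripper_width: 0.06
grasp_force: 4.0
clock: 12.25
tcp_pos: [0.476, -0.1063, 0.0388]
orientation: [180.0, 0.0, 70.9]
force: [0.1, -0.6, -1.1]
gripper_width: 0.06
grasp_force: 4.0
```

View pics/c3.png

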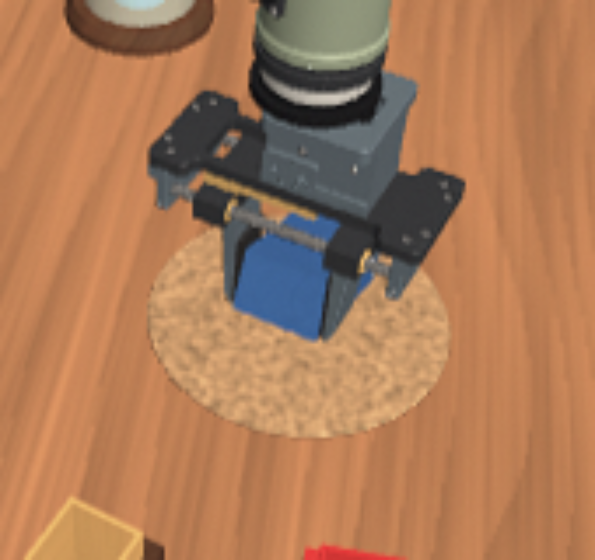

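The lid is tilting up, with its far end still resting on the mat (crop (285,270)). The force reading of -1.1 N confirms that the far end is supported. Continuing the arc.

```bash
python3 -m pendant '[[[-0.16,-0.46,0.69],0],[[-0.34,-0.98,1.34],0],[[-0.54,-1.56,1.93],0],[[-0.76,-2.18,2.47],0],[[-0.98,-2.84,2.95],0],[[-1.23,-3.54,3.37],0],[[-1.48,-4.27,3.72],0],[[-1.74,-5.04,4.01],0],[[-2.01,-5.81,4.22],0],[[-2.29,-6.61,4.36],0],[[-2.56,-7.41,4.43],0],[[-2.84,-8.21,4.42],0],[[-3.12,-9,4.34],0],[[-3.39,-9.8,4.18],0],[[-3.39,-9.8,4.18],0],[[-3.39,-9.8,4.18],0]]'
python3 - <<'E'
from h import *
grab('side','side4.png');grab('top','top4.png')
E
python3 -c "
import cv2;a=cv2.imread('pics/side4.png')[110:270,250:420];b=cv2.imread('pics/top4.png')[200:360,230:400]
cv2.imwrite('pics/c4.png',cv2.resize(cv2.hconcat([a,b]),None,fx=2.3,fy=2.3))"
```

```text
clock: 14.3
tcp_pos: [0.4418, -0.2041, 0.0804]
orientation: [-180.0, -0.0, 70.9]
force: [0.3, -0.1, -2.2]
gripper_width: 0.0595
grasp_force: 4.0
```

View pics/c4.png

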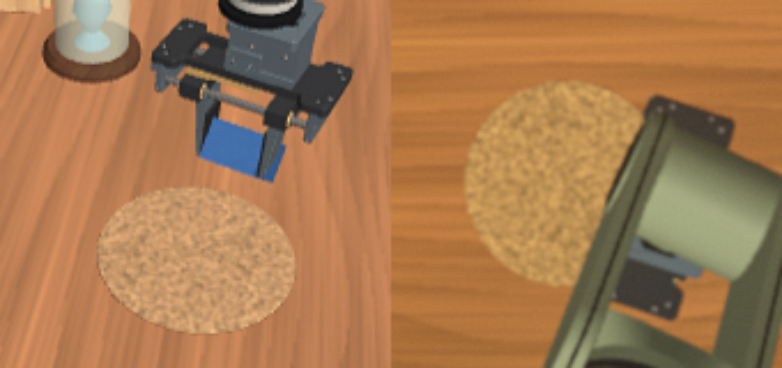

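The force shows the lid fully carried, and no opening is visible, so the rotation seems to have stalled. I'll measure its tilt from the visible end-face edges.

```bash
cat >> h.py <<'E'
def plane(d,u,v,G,w,yaw=70.9):
    # ray hits vertical plane at closing-axis offset w; returns (along u, z) rel. to G in mm
    a=np.radians(yaw); U=np.array([np.cos(a),np.sin(a),0]); W=np.array([np.sin(a),-np.cos(a),0])
    T=np.array(d['T']); p=T[:3,:3]@np.array([(u-d['cx'])/d['fx'],(v-d['cy'])/d['fy'],1]); o=T[:3,3]-G
    q=o+p*(w-o@W)/(p@W); return np.round([q@U*1000,q[2]*1000])
E
python3 - <<'E'
from h import *
d=r.grab_frame('side'); G=r.get_obs()['tcp_pos']+[0,0,.019]
for (u,v) in((368.3,188.3),(336.1,178.7),(373.9,176.1),(343,163)): print(u,v,[plane(d,u,v,G,w) for w in(-.03,.03)])
h=cv2.cvtColor(d['image'],cv2.COLOR_RGB2HSV)
for v in range(160,200,4): print(v,h[v,352].tolist(),h[v,358].tolist())
E
```

```text
368.3 188.3 [array([-57., -84.]), array([-291., -295.])]
336.1 178.7 [array([185., 128.]), array([ 26., -17.])]
373.9 176.1 [array([-88., -66.]), array([-332., -271.])]
343 163 [array([159., 147.]), array([-8.,  8.])]
160 [12, 143, 219] [12, 143, 200]
164 [107, 120, 159] [12, 145, 200]
168 [107, 155, 170] [107, 157, 169]
172 [107, 155, 170] [107, 155, 168]
176 [107, 155, 170] [107, 156, 168]
180 [107, 153, 167] [107, 155, 170]
184 [158, 33, 140] [107, 159, 172]
188 [12, 144, 206] [12, 142, 199]
192 [12, 142, 203] [12, 141, 199]
196 [14, 117, 210] [12, 142, 199]
```

From the corner pair, the tilt is about 54°: gravity torque no longer beats pad friction. I'll lower the grip to 3 N, return over the mat with a gentle start and a brisk stop, then measure again.

```bash
python3 -m pendant '[[[0,0,1],0],[[0,0,2.5],0],[[0.1,0.3,3],0],[[0.4,1.1,3],0],[[0.8,2.3,3],0],[[1.3,3.8,3],0],[[1.9,5.5,3],0],[[2.6,7.5,3],0],[[3.4,9.8,3],0],[[4.6,13.2,3],0],[[4.6,13.2,3],0],[[4.6,13.2,3],0],[[4.6,13.2,3],0]]' 1 3
python3 - <<'E'
from h import *
d=grab('side','side5.png'); o=r.get_obs(); G=o['tcp_pos']+[0,0,.019]
a=d['image'][110:270,250:420]; cv2.imwrite('pics/c5.png',cv2.cvtColor(cv2.resize(a,None,fx=3.5,fy=3.5),cv2.COLOR_RGB2BGR))
E
```

```text
clock: 16.08
tcp_pos: [0.4875, -0.0726, 0.1104]
orientation: [-180.0, 0.0, 70.9]
force: [0.4, 0.7, -1.9]
gripper_width: 0.0596
grasp_force: 3.0
```

View pics/c5.png

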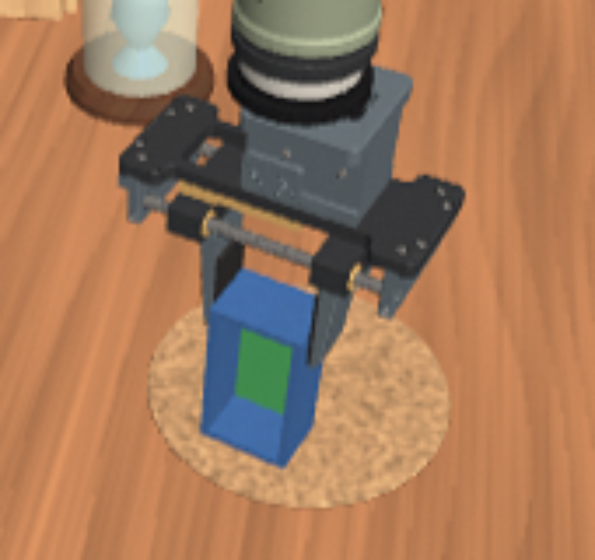

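The lid now hangs nearly vertical, opening toward the camera, with rim corners at crop (208,305) and (203,433). I'll measure the angle.

Run:
```python
from h import *
d=r.grab_frame('side'); G=r.get_obs()['tcp_pos']+[0,0,.019]
for (u,v) in((208,305),(203,433),(222,272),(318,342),(283,465)):
    U,V=250+u/3.5,110+v/3.5; print(u,v,[plane(d,U,V,G,w).tolist() for w in(.03,-.03)], ((G-[.467,-.1325,0])@[.327,.945,0]*1000).round())
```

```text
208 305 [[27.0, 7.0], [153.0, 139.0]] 63.0
203 433 [[23.0, -113.0], [149.0, 47.0]] 63.0
222 272 [[11.0, 21.0], [140.0, 149.0]] 63.0
318 342 [[-179.0, -202.0], [-4.0, -20.0]] 63.0
283 465 [[-136.0, -310.0], [29.0, -103.0]] 63.0
```

It is vertical within a few degrees, but has slid down about 12 mm in the pads. I'll lower it onto its end face until contact; pressing further pushes it back up into the grip.

```bash
python3 -m pendant '[[[0.1,0.3,0],0],[[0.2,0.6,-0.3],0],[[0.26,0.76,-0.6],0],[[0.26,0.76,-0.9],0],[[0.26,0.76,-1.1],0],[[0.26,0.76,-1.1],0]]'
python3 -m pendant '[[[0,0,-0.1],0],[[0,0,-0.2],0],[[0,0,-0.3],0],[[0,0,-0.3],0]]'
python3 -m pendant '[[[0,0,-0.1],0],[[0,0,-0.2],0],[[0,0,-0.3],0],[[0,0,-0.3],0]]'
python3 -m pendant '[[[0,0,-0.1],0],[[0,0,-0.2],0],[[0,0,-0.3],0],[[0,0,-0.3],0]]'
```

```text
clock: 16.92
tcp_pos: [0.4903, -0.0646, 0.0993]
orientation: [-180.0, 0.0, 70.9]
force: [-0.8, 0.3, -1.8]
gripper_width: 0.0601
grasp_force: 3.0
clock: 17.42
tcp_pos: [0.4904, -0.0646, 0.0964]
orientation: [-180.0, 0.0, 70.9]
force: [0.3, 0.4, -1.6]
gripper_width: 0.0599
grasp_force: 3.0
clock: 17.92
tcp_pos: [0.4904, -0.0645, 0.0934]
orientation: [-180.0, 0.0, 70.9]
force: [0.4, -0.3, -2.2]
gripper_width: 0.0599
grasp_force: 3.0
clock: 18.42
tcp_pos: [0.4903, -0.0646, 0.0904]
orientation: [-180.0, 0.0, 70.9]
force: [-0.3, 0.4, -2.5]
gripper_width: 0.0602
grasp_force: 3.0
```

```bash
python3 -m pendant '[[[0,0,-0.15],0],[[0,0,-0.3],0],[[0,0,-0.45],0],[[0,0,-0.6],0],[[0,0,-0.6],0]]'
python3 -m pendant '[[[0,0,-0.1],0],[[0,0,-0.2],0],[[0,0,-0.3],0],[[0,0,-0.3],0]]'
python3 -m pendant '[[[0,0,-0.1],0],[[0,0,-0.2],0],[[0,0,-0.3],0],[[0,0,-0.3],0]]'
python3 - <<'E'
from h import *
d=grab('side','side6.png'); o=r.get_obs(); G=o['tcp_pos']+[0,0,.019]
a=d['image'][110:270,250:420]; cv2.imwrite('pics/c6.png',cv2.cvtColor(cv2.resize(a,None,fx=3.5,fy=3.5),cv2.COLOR_RGB2BGR))
E
```

```text
clock: 19.05
tcp_pos: [0.4906, -0.0645, 0.0846]
orientation: [180.0, -0.0, 70.9]
force: [-0.6, 0.5, 3.0]
gripper_width: 0.0603
grasp_force: 3.0
clock: 19.55
tcp_pos: [0.4905, -0.0646, 0.0814]
orientation: [180.0, 0.0, 70.9]
force: [0.0, 1.4, 2.7]
gripper_width: 0.0599
grasp_force: 3.0
clock: 20.05
tcp_pos: [0.4905, -0.0647, 0.0783]
orientation: [180.0, 0.0, 70.9]
force: [0.1, 0.3, 3.7]
gripper_width: 0.0598
grasp_force: 3.0
```

View pics/c6.png

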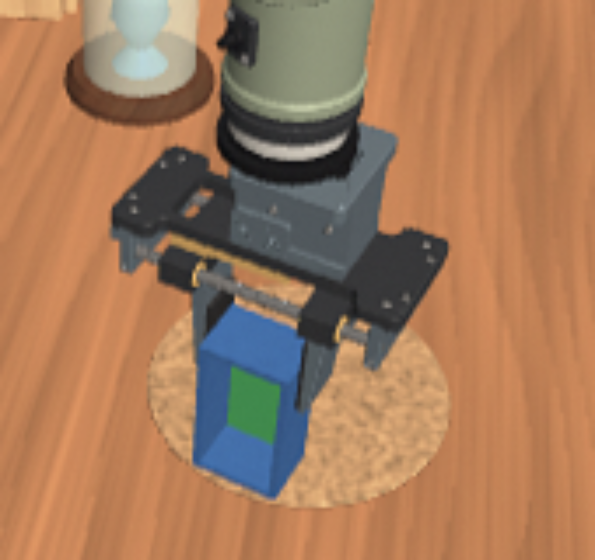

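The lid stands on its end face on the mat, with its foot at crop (195,460)–(272,497). Contact force is about 3.5 N and the grip is about 17 mm below the top end. Now I'll tip it backwards onto its closed top.

```bash
python3 -m pendant '[[[-0.13,-0.39,0.05],0],[[-0.27,-0.78,0.1],0],[[-0.4,-1.17,0.13],0],[[-0.54,-1.56,0.15],0],[[-0.67,-1.95,0.15],0],[[-0.81,-2.34,0.15],0],[[-0.95,-2.73,0.13],0],[[-1.08,-3.13,0.1],0],[[-1.22,-3.52,0.03],0],[[-1.35,-3.91,-0.05],0],[[-1.48,-4.29,-0.15],0],[[-1.62,-4.67,-0.25],0],[[-1.62,-4.67,-0.25],0],[[-1.62,-4.67,-0.25],0]]'
python3 - <<'E'
from h import *
d=grab('side','side7.png')
a=d['image'][110:270,250:420]; cv2.imwrite('pics/c7.png',cv2.cvtColor(cv2.resize(a,None,fx=3.5,fy=3.5),cv2.COLOR_RGB2BGR))
E
```

```text
clock: 21.85
tcp_pos: [0.4743, -0.1114, 0.076]
orientation: [180.0, 0.0, 70.9]
force: [-0.3, -0.6, 2.2]
gripper_width: 0.0601
grasp_force: 3.0
```

View pics/c7.png

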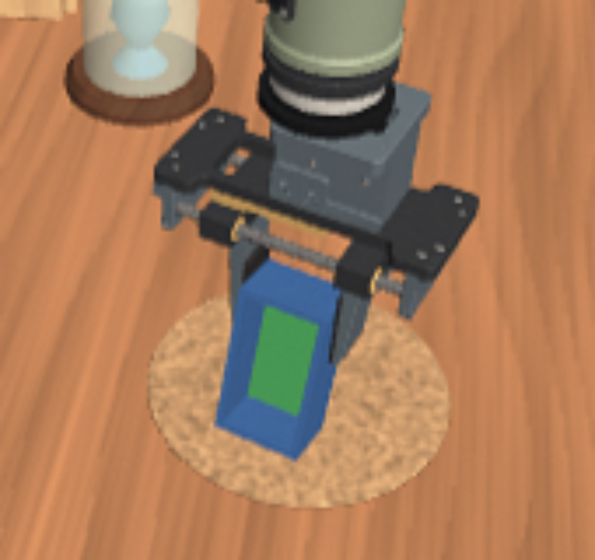

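It is tipping back as intended, about 25–30° past vertical with its foot at crop (217,425)–(295,458). Continuing down the arc.

```bash
python3 -m pendant '[[[-0.13,-0.38,-0.13],0],[[-0.26,-0.75,-0.27],0],[[-0.51,-1.46,-0.61],0],[[-0.75,-2.15,-1.02],0],[[-0.97,-2.81,-1.49],0],[[-1.18,-3.42,-2.01],0],[[-1.38,-3.98,-2.6],0],[[-1.56,-4.5,-3.23],0],[[-1.72,-4.96,-3.9],0],[[-1.85,-5.36,-4.62],0],[[-1.98,-5.71,-5.37],0],[[-2.07,-5.98,-6.1],0],[[-2.07,-5.98,-6.1],0],[[-2.07,-5.98,-6.1],0]]'
python3 - <<'E'
from h import *
d=grab('side','side8.png')
a=d['image'][110:270,250:420]; cv2.imwrite('pics/c8.png',cv2.cvtColor(cv2.resize(a,None,fx=3.5,fy=3.5),cv2.COLOR_RGB2BGR))
E
```

```text
clock: 23.65
tcp_pos: [0.4532, -0.1707, 0.0147]
orientation: [-179.9, -0.0, 70.9]
force: [0.1, -0.5, -1.9]
gripper_width: 0.0603
grasp_force: 3.0
```

View pics/c8.png

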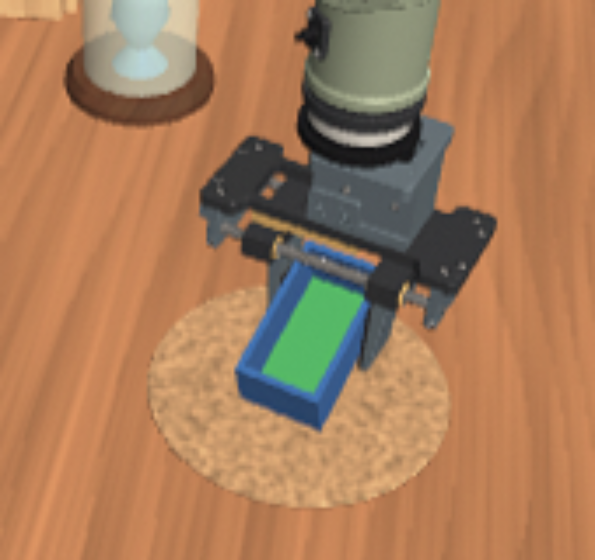

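The lid is open side up and almost flat, centred on the mat at about crop (305,340). Lowering the last few millimetres.

```bash
python3 -m pendant '[[[0,0,-0.1],0],[[0,0,-0.2],0],[[0,0,-0.3],0],[[0,0,-0.4],0],[[0,0,-0.5],0],[[0,0,-0.6],0],[[0,0,-0.7],0],[[0,0,-0.7],0],[[0,0,-0.7],0]]'
python3 -m pendant '[[[0,0,-0.05],0],[[0,0,-0.1],0],[[0,0,-0.15],0],[[0,0,-0.15],0]]'
python3 - <<'E'
from h import *
d=r.grab_frame('side'); G=r.get_obs()['tcp_pos']+[0,0,.019]
R,B,h,m=blue(d,.048); print(R)
cnt=max(cv2.findContours(m,0,2)[0],key=cv2.contourArea); pk=cv2.approxPolyDP(cnt,3,True)[:,0]
for p in pk: print(p.tolist(),[plane(d,*p,G,w).tolist() for w in(.03,-.03)],ray(d,*p,.048).round(3))
E
```

```text
clock: 24.82
tcp_pos: [0.4535, -0.1709, 0.0079]
orientation: [-180.0, -0.0, 70.9]
force: [-0.1, -0.9, -1.0]
gripper_width: 0.0601
grasp_force: 3.0
clock: 25.32
tcp_pos: [0.4535, -0.1711, 0.0064]
orientation: [180.0, -0.0, 70.9]
force: [0.8, -1.1, -0.4]
gripper_width: 0.0598
grasp_force: 3.0
((-163.29092407226562, -1252.9495849609375), (699.6962890625, 169.77952575683594), 73.34461975097656)
[527, 14] [[-287082.0, -82128.0], [-218532.0, -62404.0]] [-0.268 -1.583  0.048]
[505, 14] [[-5430.0, -1128.0], [-3979.0, -701.0]] [-0.168 -1.564  0.048]
[490, 54] [[-5480.0, -1678.0], [-4018.0, -1120.0]] [-0.025 -1.087  0.048]
[497, 72] [[-19399.0, -7725.0], [-14621.0, -5726.0]] [-0.024 -0.931  0.048]
[507, 73] [[31068.0, 13304.0], [23823.0, 10292.0]] [-0.058 -0.93   0.048]
[522, 40] [[25740.0, 9180.0], [19765.0, 7151.0]] [-0.177 -1.254  0.048]
[542, 41] [[5998.0, 2449.0], [4726.0, 2024.0]] [-0.254 -1.259  0.048]
```

```bash
python3 -m pendant '[[[0,0,-0.04],0],[[0,0,-0.08],0],[[0,0,-0.12],0],[[0,0,-0.12],0]]'
python3 -m pendant '[[[0,0,0],0],[[0,0,0],0],[[0,0,0],0],[[0,0,0],0],[[0,0,0],0],[[0,0,0],0]]' 0
python3 -m pendant '[[[0,0,0.5],0],[[0,0,2],0],[[0,0,5],0],[[0,0,9],0],[[0,0,13],0],[[-1,-3,15],0],[[-3,-8,15],0],[[-5,-13,15],0],[[-7,-18,15],0],[[-9,-23,15],0],[[-10,-26,15],0],[[-10,-26,15],0],[[-10,-26,15],0]]'
python3 - <<'E'
from h import *
d=grab('top','top9.png'); R,B,h,m=blue(d,.048); print(R,B.round().tolist())
s=grab('side','side9.png')
cv2.imwrite('pics/c9.png',cv2.cvtColor(cv2.resize(np.vstack([d['image'][120:380,80:500],s['image'][90:380,100:520]]),None,fx=1,fy=1),cv2.COLOR_RGB2BGR))
E
```

```text
clock: 25.88
tcp_pos: [0.4535, -0.1711, 0.0052]
orientation: [180.0, -0.0, 70.9]
force: [-0.5, -1.0, -0.6]
gripper_width: 0.0602
grasp_force: 3.0
clock: 26.62
tcp_pos: [0.4535, -0.1711, 0.0053]
orientation: [180.0, -0.0, 70.9]
force: [-0.6, -0.6, 0.7]
gripper_width: 0.0911
grasp_force: 0.0
clock: 28.25
tcp_pos: [0.3535, -0.4302, 0.1552]
orientation: [-180.0, -0.1, 70.9]
force: [0.3, 0.0, 0.5]
gripper_width: 0.0913
grasp_force: 0.0
((461.4773254394531, -149.3359832763672), (104.46570587158203, 54.60335159301758), 70.92831420898438) [[419.0, -190.0], [470.0, -208.0], [504.0, -109.0], [453.0, -91.0]]
```

View pics/c9.png

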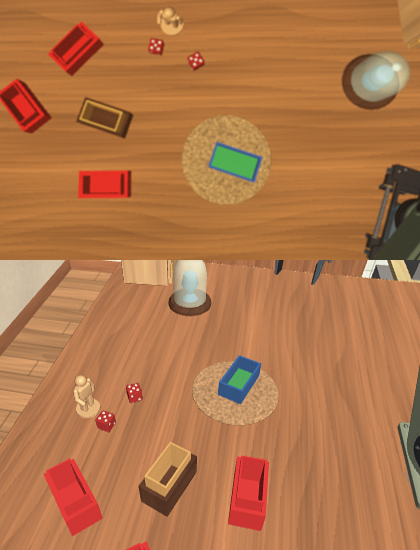

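The lid lies flat and open side up on the mat, about 18 mm from its centre (crop (235,162) against (227,160)). Box, dice, figure and cloche are unmoved, and the arm is clear.

```bash
python3 -c "
from cell import r
print(r.hand_in())"
```

```text
the job is handed in; nothing more can be done
None
```

The job is handed in, with no verdict returned: the last pictures show the blue lid lying open side up on the cork mat, about 18 mm from its centre, with the dice box, dice, figure and cloche where they were.

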